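# Put the blade-change kit back in its foam inserts

### The job

The saw blade has been changed: put the blade-change kit away in its foam inserts, each piece flat on the yellow floor of the cut-out that has its shape - the arbor flange hub up, the smaller of the two spanners, the hex key, and the larger of the two black star knobs with its stud up. Lower each piece in rather than dropping it, and leave the smaller knob and the larger spanner where they are.

Things in the scene. Friction and masses are not known exactly. Their poses are not given: they have to be found in the camera images.
- spanner_19: The smaller of the two steel combination spanners, 39 x 208 x 9 mm, lying flat. Origin: middle of its underside; y along its length, z up. The middle 130 mm is a straight shank 12 mm wide, 2 to 7 mm above the underside; both ends are 39 mm wide. 0.15 kg, balances at y = +7 mm: grip it there, across the shank, as low as you can.
- arbor_flange: Turned grey steel blade flange (collar of a saw arbor) lying hub up: disc 90 mm across and 10 mm thick with a round hub 48 mm across standing up to 19 mm. Origin: middle of its underside; z up. 0.21 kg; grip it by the hub.
- hex_key_6: L-shaped grey hex key of 6 mm bar, lying flat, 38 x 112 x 6 mm. Origin: middle of the underside of its 38 x 112 outline. Long arm along y, from -56 to +56 mm, middle line at x = -16 mm; short arm along x, from -19 to +19 mm, middle line at y = -53 mm; z up. 0.03 kg, balances near x = -12, y = -11 mm; grip it across the long arm.
- star_knob_0: The larger of the two black star-grip clamping knobs: 47 mm across, standing on its face with a bare steel stud pointing up, 52 mm tall in all. Origin: middle of its underside; z up. Head up to 13 mm, neck 24 mm across from 13 to 21 mm, stud 8 mm across from 21 to 52 mm. 0.045 kg; grip it by the stud.
- foam_spanner: Fixed insert, black foam on a yellow floor, 92 x 244 x 16 mm; cut-out 10 mm deep, its floor 6 mm above the table. Origin: on the table under its middle. Dog-bone cut-out along y for the smaller spanner (either way round; home when its origin is over this one): pockets 54 x 54 at y = +85 and -85, channel 28 wide. Finger trough across the whole width in x, floor-deep, y = -25 to +25.
- foam_flange: Fixed insert, black foam on a yellow floor, 124 x 124 x 16 mm; cut-out 10 mm deep, its floor 6 mm above the table. Origin: on the table under its middle. Round cut-out 104 mm across, centred, for the arbor flange.
- foam_hex_key: Fixed insert, black foam on a yellow floor, 92 x 150 x 16 mm; cut-out 10 mm deep, its floor 6 mm above the table. Origin: on the table under its middle. L cut-out, slots 20 wide, fits the hex key one way round: home when origins and x, y axes match. Long slot at x = -16, y = -63 to 63; short slot at y = -53, x = -26 to 26. Finger trough across the whole width in x, floor-deep, y = -25 to +25.
- foam_knob: Fixed insert, black foam on a yellow floor, 92 x 92 x 16 mm; cut-out 10 mm deep, its floor 6 mm above the table. Origin: on the table under its middle. Round cut-out 62 mm across, centred, for the larger star knob.
- star_knob_1: The smaller black star knob, 37 mm across and 42 mm tall, standing stud up like the larger one; not part of the kit, to be left alone. Origin: middle of its underside. (Near the tools stands a dark steel drawer case 150 mm high, at x over 0.61 m, y over 0.25 m: carry things well clear of it.)
- spanner_30: The larger steel combination spanner, 61 x 310 x 12 mm, lying flat beyond the inserts; not part of the kit, to be left alone. Origin: middle of its underside, y along its length. (The orange fence head on the right, at x under 0.52 m and y under -0.33 m, is 80 mm high, its lever 135 mm; the pale fence bar at x under 0.33 m is 85 mm high.)
There are look-alikes about, which are no part of the job. Leave any turquoise look-alike of the arbor_flange alone.

How it is judged (in metres and radians):
At the end, for the whole second after the job is handed in: Each of the four pieces lies in its own insert: origin within 13 mm of the insert's (from above), underside within 3 mm of the cut-out's floor, tilt under 0.05 rad, spanner and hex key within 0.2 rad of the cut-out; released, at rest; smaller knob and larger spanner within 2 cm of their start (horizontal distance between spanner_19 and foam_spanner below 0.013 m and z of spanner_19 in the frame of foam_spanner between 0.003 and 0.009 m and angle between each of spanner_19, arbor_flange, hex_key_6, star_knob_0's own z axis and vertical below 0.05 rad and linear speed of each of spanner_19, arbor_flange, hex_key_6, star_knob_0 below 0.02 m/s and contact force between the fingers and spanner_19 below 0.05 N and horizontal distance between arbor_flange and foam_flange below 0.013 m and z of arbor_flange in the frame of foam_flange between 0.003 and 0.009 m and contact force between the fingers and arbor_flange below 0.05 N and horizontal distance between hex_key_6 and foam_hex_key below 0.013 m and z of hex_key_6 in the frame of foam_hex_key between 0.003 and 0.009 m and contact force between the fingers and hex_key_6 below 0.05 N and horizontal distance between star_knob_0 and foam_knob below 0.013 m and z of star_knob_0 in the frame of foam_knob between 0.003 and 0.009 m and contact force between the fingers and star_knob_0 below 0.05 N and angle between the y axis of spanner_19 and the y axis of foam_spanner, either way round below 0.2 rad and angle between the y axis of hex_key_6 and the y axis of foam_hex_key, either way round below 0.2 rad and distance of each of star_knob_1, spanner_30 from where it was at the start of the episode below 0.02 m); the robot touches nothing.
It fails at once if a piece of the kit is let go in mid-air, its underside more than 6 cm above the table ((height (world z) of spanner_19 above 0.06 m and contact force between the fingers and spanner_19 below 0.02 N) or (height (world z) of arbor_flange above 0.06 m and contact force between the fingers and arbor_flange below 0.02 N) or (height (world z) of hex_key_6 above 0.06 m and contact force between the fingers and hex_key_6 below 0.02 N) or (height (world z) of star_knob_0 above 0.06 m and contact force between the fingers and star_knob_0 below 0.02 N)).
It fails at once if the smaller knob or the larger spanner is shifted by more than 2 cm (distance of any of star_knob_1, spanner_30 from where it was at the start of the episode above 0.02 m).
It also fails if it takes over 120 s, if anything falls off the work surface, if the arm or the gripper's body presses on something with over 40 N, if the wrist force passes 120 N, or if a joint passes its speed limit or range.

### The arm

A 6-joint arm with a two-finger parallel gripper is mounted at the origin on the work surface; the furniture and walls round the work are solid. World frame = base frame: x ahead of the robot, y to its left, z up, the work surface at z = 0. Lengths are in mm, angles in rad, forces in N, time in s.
With the tool pointing down it reaches from about 350 to 875 mm from the base axis. Payload 4.2 kg.
Tool frame: the origin (TCP) lies midway between the tips of the shut fingers; the grasp point (between the pads) lies 19 mm behind it (arm.hold_point_z is the distance from the TCP to the grasp point, in mm); z points along the fingers, y is the line along which they close (so a half turn about z gives the same grasp; the last joint's range is limited). The gripper opens to 85 mm and grips with 20 to 120 N. Pads are 22 mm wide; open, the fingers measure 114 mm over their backs; the gripper's body (76 mm by 85 mm) begins 54 mm behind the grasp point. The pads swing forward as they close: fully open they stand 13 mm farther back than shut.
Start: joints at [-0.921, 0.385, 0.008, 0, -1.194, -0.259], TCP at [238.093, -577.85, 231.312] pointing down, gripper open.
Joint ranges: [-3.14, 3.14], [-1.21, 2.06], [-1.07, 1.41], [-3.16, 2.05], [-2.99, -0.16], [-3.1, 3.1]. Speed limits (rad/s): [2.79, 2.79, 3.14, 3.14, 3.14, 3.14].

### API

Orientations are given as a unit quaternion [x, y, z, w].
In Python, from bench import arm, vision gives the robot as it stands. The module is installed in compiled form; this text tells all that it offers.
- The arm moves only by the tool servo_tool, never from a script. Its argument "plan" is a list of rows, each a list of 7 numbers: the shift along the world's x, y, z each as a share of 300 mm, from -1 to 1, then the turn, a rotation vector about the world's x, y, z each as a share of 2 rad, from -1 to 1, then the opening, from 0 (shut) to 1 (fully open). A call has 1 to 20 rows; each row shifts and turns the commanded pose from where the row before left it; what a row does not reach is not made up. A row lasts 1/8 s, in which the tool goes at most 62.5 mm and 10.7 degrees, less where a joint would pass 70% of its speed; a pose out of reach is approached as far as the arm can. A call with a number of a shift or a turn outside -1 to 1 is refused whole. A call with a gripper value outside its range is refused whole. The fingers move at their own pace and stop on an object; the grip force is fixed at half the most. Time passes only in rows, so rows that do not move let the fingers close. It gives the time, the measured TCP pose, the force, the opening and the grip force at its end, in the units of the state.
- arm.read_state(): the state, without advancing time (a new reading comes with each control period).
- vision.get_image(name): name is "side" or "top" or "wrist"; returns a dict with "image" (400x640x3 uint8, red, green, blue), "z_map" (400x640 float32, mm along the optical axis (not along the pixel's ray), 0 where there is no reading), "K" (3x3 intrinsics, pixels), "world_to_cam" (4x4, takes a point from world to camera coordinates); the wrist camera has in their place "mount" (4x4, takes a point from camera to tool coordinates, whose origin is the TCP and whose axes are the flange's). Camera axes: x right, y down, z forward; pixel columns grow to the right and rows downward; lengths in mm; the calibration is good to about 2 mm. A picture is of the moment at which its call begins: read the wrist's pose just before it.
- arm.job_done(): hands the job in; it is judged then, once.
The state is a dict: "clock": time; "joints": joint angles; "joint_vel": joint speeds; "joint_efforts": joint torques, N m; "position": TCP position; "ee_rot": TCP orientation; "contact_force": force on the tool from outside, world axes, zero at the start; "wrist_torque": the same for the moment, N m; "gripper_width": finger opening in mm; "grasp_force": force on a finger pad.
Only numpy, scipy, OpenCV 4.12 (cv2) and the standard library are available. Lean on these libraries where they do the work, as an engineer would, in place of code of your own. Each camera call takes 0.05 s, during which the arm holds its last target. There are 200 camera calls.

## Working session

There is one attempt and no reset: what is moved stays moved. The work goes in short steps, Python scripts to look and compute and a tool call to move; the robot and the scene stay as the last step left them, time stands still between calls to the robot, and variables do not carry over. Pictures are saved under pics/ and viewed, at most 17 in all, crops included, and the job is handed in when it is done.

Besides the shell and the picture viewer there is one more tool, called after "Emit:" as name(argument=value, ...) on one line, values as JSON. servo_tool: Moves the arm, as the interface text tells. Its arguments: {"type":"object","properties":{"plan":{"type":"array"}},"required":["plan"]}

```bash
mkdir -p pics; python3 - <<'E'
from bench import arm, vision
import cv2, numpy as np, pickle
d={}
for n in ("top","side"):
    v=vision.get_image(n); d[n]=v
    cv2.imwrite(f"pics/{n}0.png",cv2.resize(v["image"][:,:,::-1],(800,500)))
    print(n,v["K"].tolist(),np.round(v["world_to_cam"],3).tolist())
pickle.dump(d,open("v0.pkl","wb"))
s=arm.read_state(); print(s)
E
```

```text
top [[377.1448215224735, 0.0, 315.1754983937119], [0.0, 377.1448215224735, 194.8549202947961], [0.0, 0.0, 1.0]] [[0.0, -1.0, -0.012, 73.024], [-0.992, 0.001, -0.127, 480.158], [0.127, 0.012, -0.992, 1061.976], [0.0, 0.0, 0.0, 1.0]]
side [[396.3591546502481, 0.0, 323.86354067886697], [0.0, 396.3591546502481, 199.1176735733898], [0.0, 0.0, 1.0]] [[-0.997, -0.075, -0.022, 489.602], [-0.017, 0.482, -0.876, 3.47], [0.076, -0.873, -0.482, 1222.676], [0.0, 0.0, 0.0, 1.0]]
{'clock': 0.1, 'joints': array([-9.21387027e-01,  3.85498135e-01,  6.78898786e-03, -4.39675184e-04,
       -1.19401260e+00, -2.58605108e-01]), 'joint_vel': array([ 0.00195016, -0.00209728,  0.00459435,  0.00294013, -0.0007839 ,
       -0.0021071 ]), 'joint_efforts': array([-1.06215564e-03, -3.93319595e+01,  1.88928795e+01,  4.19802189e+00,
       -2.63360576e-03, -8.28994100e-07]), 'position': array([ 237.90926694, -577.3933096 ,  230.32950102]), 'ee_rot': array([-1.94081361e-01,  9.80984942e-01,  9.54800340e-04, -2.38577040e-04]), 'contact_force': array([-0.70894836,  0.60588702, -0.09565252]), 'wrist_torque': array([-0.02481514,  0.02533165, -0.01681376]), 'grasp_force': 0.0, 'gripper_width': 85.46030248856916}
```

View pics/top0.png

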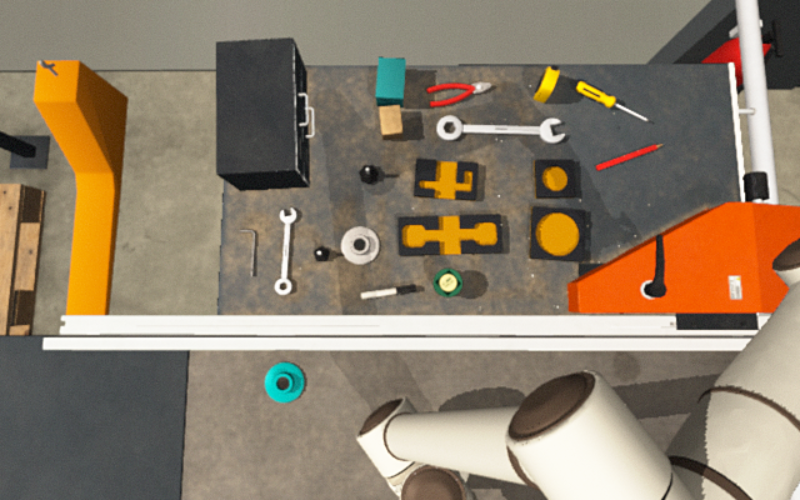

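View pics/side0.png

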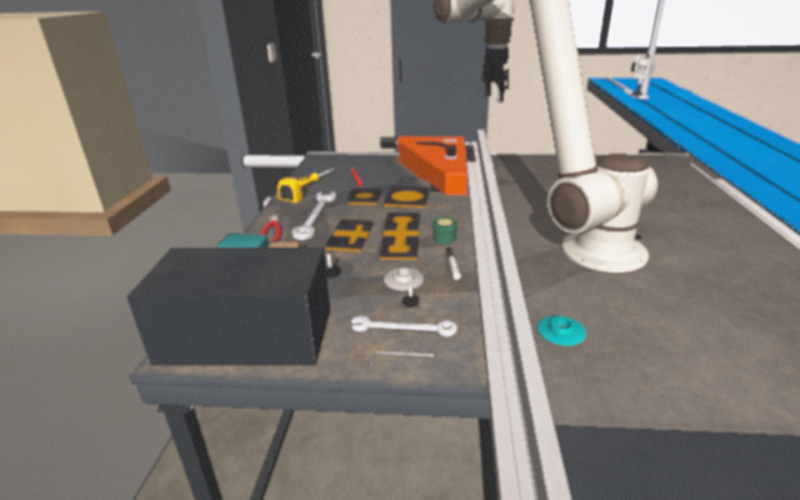

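The top view (800×500 pixels) shows these:
- **Flange:** grey at (360,245). The turquoise look-alike at (285,382) is not part of the job.
- **Knobs:** two candidates, at (370,173) and (322,254). I'll measure which is larger.
- **Spanners:** the small one is at (286,250) and the larger at (500,128).
- **Hex key:** (250,252).
- **Inserts:** spanner (450,234), hex key (447,180), knob (555,178) and flange (558,233).

The side view shows the same layout, with the case at left front.

```bash
cat > h.py <<'E'
import numpy as np, cv2, pickle
from scipy.spatial.transform import Rotation as R
def cam_pose(v, st=None):
    """camera->world 4x4"""
    if "world_to_cam" in v: return np.linalg.inv(v["world_to_cam"])
    T=np.eye(4); T[:3,:3]=R.from_quat(st["ee_rot"]).as_matrix(); T[:3,3]=st["position"]
    return T@v["mount"]
def cast(v, px, z, st=None):
    """pixels (n,2) -> world xyz on plane z"""
    C=cam_pose(v,st); px=np.atleast_2d(px).astype(float)
    d=np.c_[px,np.ones(len(px))]@np.linalg.inv(v["K"]).T@C[:3,:3].T
    return C[:3,3]+d*((z-C[2,3])/d[:,2])[:,None]
def proj(v,p,st=None):
    c=(np.atleast_2d(p)-cam_pose(v,st)[:3,3])@cam_pose(v,st)[:3,:3]
    q=c@v["K"].T; return q[:,:2]/q[:,2:]
def snap(name,file):
    from bench import arm, vision
    st=arm.read_state(); v=vision.get_image(name); pickle.dump((v,st),open(file+".pkl","wb")); return v,st
def load(f): return pickle.load(open(f+".pkl","rb"))
E
python3 - <<'E'
from h import *
d=pickle.load(open("v0.pkl","rb"))
P={"flange":(360,245),"knobA":(370,173),"knobB":(322,254),"sp_hi":(288,215),"sp_lo":(284,287),"hexcorner":(254,231),"hexend":(254,275),"hexshort":(241,231),"f_hex":(447,180),"f_sp":(450,234),"f_kn":(555,178),"f_fl":(558,233),"sp30":(500,128),"casecorner":(308,187),"cup":(448,283)}
for k,p in P.items(): print(k,np.round(cast(d["top"],np.array(p)/1.25,8)[0]))
v,st=snap("wrist","w0"); print(v["K"],v["mount"]); print(R.from_quat(st["ee_rot"]).as_matrix())
E
```

```text
flange [480. 154.   8.]
knobA [655. 131.   8.]
knobB [458. 243.   8.]
sp_hi [552. 327.   8.]
sp_lo [381. 331.   8.]
hexcorner [514. 407.   8.]
hexend [409. 403.   8.]
hexshort [514. 438.   8.]
f_hex [637. -55.   8.]
f_sp [506. -60.   8.]
f_kn [ 641. -313.    8.]
f_fl [ 508. -315.    8.]
sp30 [ 767. -185.    8.]
casecorner [621. 280.   8.]
cup [390. -53.   8.]
[[303.40248831   0.         315.50265268]
 [  0.         303.40248831 200.65926128]
 [  0.           0.           1.        ]] [[-3.31978097e-04 -9.60748760e-01 -2.77419735e-01  6.94119145e+01]
 [ 9.99998599e-01 -7.74020338e-04  1.48389389e-03  1.12189202e-01]
 [-1.64037773e-03 -2.77418853e-01  9.60747672e-01 -1.44417874e+02]
 [ 0.00000000e+00  0.00000000e+00  0.00000000e+00  1.00000000e+00]]
[[-9.24664737e-01 -3.80781329e-01 -8.38698866e-04]
 [-3.80782241e-01  9.24663028e-01  1.78068280e-03]
 [ 9.74630682e-05  1.96589623e-03 -9.99998063e-01]]
```

Emit:
servo_tool(plan=[[0, 0, 0.1, 0, 0, 0, 1], [0.104, 0.142, 0.013, 0, 0, -0.0195, 1], [0.104, 0.142, 0.013, 0, 0, -0.0195, 1], [0.104, 0.142, 0.013, 0, 0, -0.0195, 1], [0.104, 0.142, 0.013, 0, 0, -0.0195, 1], [0.104, 0.142, 0.013, 0, 0, -0.0195, 1], [0.104, 0.142, 0.013, 0, 0, -0.0195, 1], [0.104, 0.142, 0.013, 0, 0, -0.0195, 1], [0.104, 0.142, 0.013, 0, 0, -0.0195, 1], [0.104, 0.142, 0.013, 0, 0, -0.0195, 1], [0.104, 0.142, 0.013, 0, 0, -0.0195, 1], [0, 0, 0, 0, 0, 0, 1], [0, 0, 0, 0, 0, 0, 1]])

```text
clock: 1.78
position: [549.8, -151.8, 299.8]
ee_rot: [-0.001, 1.0, 0.0, -0.001]
contact_force: [0.2, 0.1, -0.9]
gripper_width: 85.5
grasp_force: 0.0
```

```bash
python3 - <<'E'
from h import *
v,st=snap("wrist","w1"); print(st["position"],st["ee_rot"],st["joints"])
cv2.imwrite("pics/w1.png",cv2.resize(v["image"][:,:,::-1],(800,500)))
E
```

```text
[ 549.75774312 -151.75247143  299.82493252] [-6.87402247e-04  9.99999563e-01  2.39878608e-05 -6.32765602e-04] [ 1.46328578e-02  2.51716107e-01 -1.25211541e-02 -6.79550717e-05
 -1.30782381e+00 -1.58403667e+00]
```

View pics/w1.png

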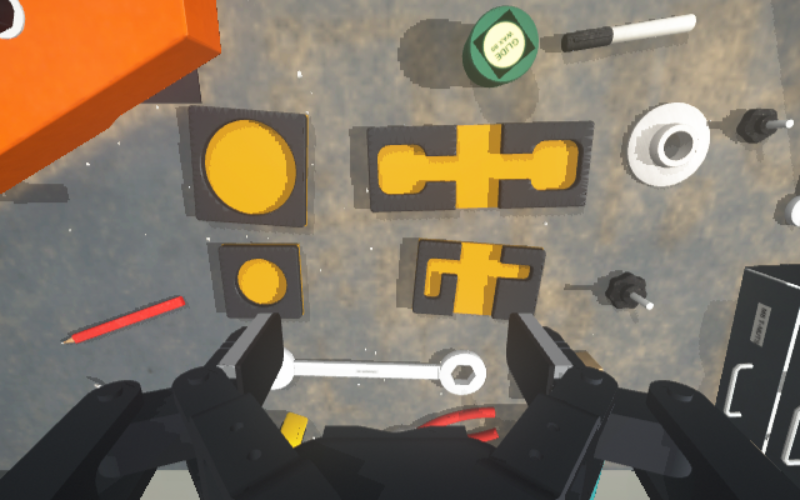

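The wrist view shows the inserts clearly: flange (248,168), spanner (480,165), knob (262,280) and hex key (478,275). The hex short slot is at its left end and points down, towards world +x. The flange is at (668,145), with the knobs at (628,290) and (757,125). Next I'll take a second view, above the tools.

Emit:
servo_tool(plan=[[-0.033, 0.182, 0, 0, 0, 0, 0.565], [-0.033, 0.182, 0, 0, 0, 0, 0.565], [-0.033, 0.182, 0, 0, 0, 0, 0.565], [-0.033, 0.182, 0, 0, 0, 0, 0.565], [-0.033, 0.182, 0, 0, 0, 0, 0.565], [-0.033, 0.182, 0, 0, 0, 0, 0.565], [-0.033, 0.182, 0, 0, 0, 0, 0.565], [0, 0, 0, 0, 0, 0, 0.565], [0, 0, 0, 0, 0, 0, 0.565], [0, 0, 0, 0, 0, 0, 0.565]])

```text
clock: 3.08
position: [481.1, 228.8, 300.5]
ee_rot: [0.001, 1.0, -0.0, 0.0]
contact_force: [-0.4, 0.6, 0.7]
gripper_width: 48.4
grasp_force: 0.0
```

```bash
python3 - <<'E'
from h import *
v,st=snap("wrist","w2"); print(st["position"],st["ee_rot"],st["joints"],st["gripper_width"])
cv2.imwrite("pics/w2.png",cv2.resize(v["image"][:,:,::-1],(800,500)))
# finger tip retreat: points nearer than 170 mm of the camera, in tool coords
for f in ("w1","w2"):
    v,st=load(f); z=v["z_map"]; yy,xx=np.where((z>40)&(z<200))
    p=np.linalg.inv(v["K"])@np.c_[xx,yy,np.ones(len(xx))].T*z[yy,xx]
    t=(v["mount"]@np.r_[p,np.ones((1,len(xx)))])[:3]
    print(f,st["gripper_width"],"max tool z",np.percentile(t[2],[50,95,99,99.7,100]).round(1))
    m=t[2]>np.percentile(t[2],99); print("y of tips",np.percentile(t[1][m],[1,25,50,75,99]).round(1))
E
```

```text
[481.0574027  228.76128856 300.47702303] [ 7.45447400e-04  9.99999721e-01 -1.66914965e-05  3.52222084e-05] [ 7.48614796e-01  1.83579574e-01 -9.95682536e-02  7.54293231e-05
 -1.28761967e+00 -2.32092309e+00] 48.4320473855659
w1 85.50207383088363 max tool z [-79.8 -36.3 -21.7 -17.8 -14.7]
y of tips [-48.1 -42.1 -41.5  43.4  49.5]
w2 48.4320473855659 max tool z [-78.4 -34.  -14.4  -9.1  -3.6]
y of tips [-35.  -23.5 -23.3  24.9  36.5]
```

View pics/w2.png

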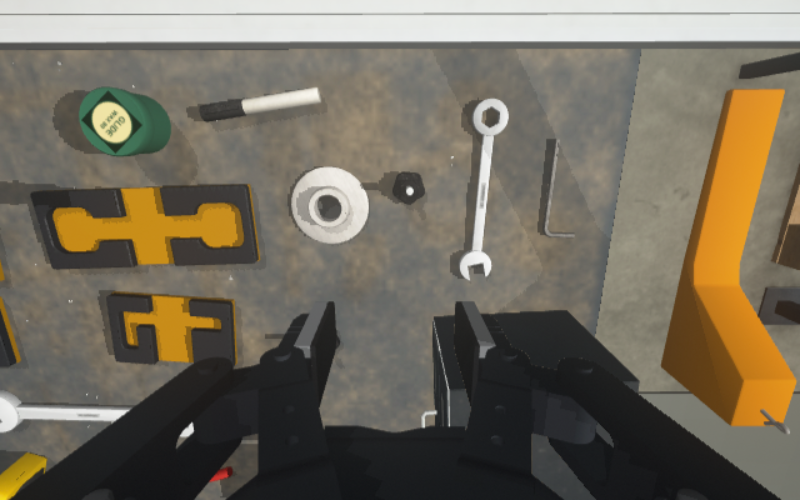

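The second view shows the spanner ring at (490,117) and its open end at (476,264). The hex key corner is at (548,233), with the short arm going right. Knob candidates are A at w1 (628,290) and B at w1 (757,125). I'll compare them in an enlarged crop and run the measurements.

```bash
cat > m.py <<'E'
from h import *
def tri(obs):
    """obs: list of (v,st,px) -> world point nearest all rays"""
    A=np.zeros((3,3));b=np.zeros(3)
    for v,st,px in obs:
        o=cam_pose(v,st)[:3,3]; d=cast(v,px,0,st)[0]-o; d/=np.linalg.norm(d); M=np.eye(3)-np.outer(d,d); A+=M;b+=M@o
    return np.linalg.solve(A,b)
def masks(v):
    h=cv2.cvtColor(v["image"],cv2.COLOR_RGB2HSV); H,S,V=[h[:,:,i].astype(int) for i in range(3)]
    return dict(yellow=(H>15)&(H<30)&(S>150)&(V>90), dark=(V<75), bright=(S<50)&(V>150), H=H,S=S,V=V)
def blobs(m,lo=60,close=0):
    m=m.astype(np.uint8)
    if close: m=cv2.morphologyEx(m,cv2.MORPH_CLOSE,np.ones((close,close),np.uint8))
    cs,_=cv2.findContours(m,cv2.RETR_EXTERNAL,cv2.CHAIN_APPROX_NONE)
    return [c[:,0,:] for c in cs if cv2.contourArea(c)>lo]
E
python3 - <<'E'
from m import *
d=pickle.load(open("v0.pkl","rb"))
views={"top":(d["top"],None),"w1":load("w1"),"w2":load("w2")}
im=views["w1"][0]["image"]
cv2.imwrite("pics/kn.png",cv2.resize(im[70:260,470:640,::-1],None,fx=3,fy=3,interpolation=cv2.INTER_CUBIC))
dbg=views["w1"][0]["image"].copy()
for n,(v,st) in views.items():
    k=masks(v)
    for c in blobs(k["yellow"],60,5):
        ctr=(c.min(0)+c.max(0))/2; w=cast(v,cv2.minAreaRect(c.astype(np.float32))[0],6,st)[0]
        if 380<w[0]<720 and -400<w[1]<50:
            r=cv2.minAreaRect(cast(v,c,6,st)[:,:2].astype(np.float32)); 
            if min(r[1])>25: print(n,"yellow",ctr,"world",np.round(r[0]),np.round(r[1]),round(r[2],1))
    for c in blobs(k["dark"]|k["yellow"],60):
        q=cast(v,c,16,st)[:,:2].astype(np.float32); r=cv2.minAreaRect(q)
        if 400<r[0][0]<720 and -400<r[0][1]<300 and 20<min(r[1]) and max(r[1])<300: print(n,"dark",np.round(r[0]),np.round(r[1]),round(r[2],1),"px",c.min(0),c.max(0))
    for c in blobs(k["bright"],40):
        q=cast(v,c,8,st)[:,:2].astype(np.float32); r=cv2.minAreaRect(q)
        if 340<r[0][0]<820 and -320<r[0][1]<450 and max(r[1])<330: print(n,"bright",np.round(r[0]),np.round(r[1]),round(r[2],1),"px",c.min(0),c.max(0))
E
```

```text
top yellow [359.5 187.5] world [505. -59.] [223.  93.] 89.9
top yellow [443.5 187. ] world [ 507. -309.] [107. 105.] 43.9
top yellow [443.5 142.5] world [ 642. -313.] [57. 59.] 87.7
top yellow [356. 144.] world [635. -59.] [109. 105.] 52.2
top dark [460. 244.] [35. 32.] 90.0 px [251 197] [263 208]
top dark [504. -65.] [ 94. 259.] 1.7 px [318 171] [406 204]
top dark [649. 111.] [93. 46.] 89.8 px [287 132] [318 147]
top dark [ 547. -322.] [286. 239.] 38.2 px [424 126] [510 220]
top dark [637. -58.] [166.  95.] 85.2 px [331 126] [386 160]
top bright [367. 110.] [16. 81.] 8.1 px [289 230] [316 238]
top bright [481. 155.] [88. 90.] 26.7 px [272 181] [302 211]
top bright [468. 333.] [ 40. 206.] 87.8 px [219 166] [236 235]
top bright [ 767. -185.] [310.  61.] 88.3 px [349  92] [451 113]
top bright [804. 288.] [114.  35.] 3.8 px [239  74] [251 109]
w1 yellow [209. 225.] world [ 646. -314.] [59. 59.] 0.0
w1 yellow [381.  222.5] world [639. -57.] [109. 106.] 53.1
w1 yellow [382.  132.5] world [507. -58.] [ 92. 225.] 1.8
w1 yellow [200.  133.5] world [ 509. -314.] [103. 101.] 42.9
w1 dark [654.
[... 1696 characters left out ...]
 [15.  9.] 50.1 px [375   0] [387  10]
w1 bright [ 382. -145.] [136.  91.] 42.5 px [259   0] [348 100]
w2 yellow [137.5 262. ] world [641. -54.] [122.  93.] 85.5
w2 yellow [118.  180.5] world [507. -61.] [ 92. 221.] 1.7
w2 dark [ 644. -253.] [25. 99.] 73.9 px [  0 238] [ 16 293]
w2 dark [504. -59.] [ 99. 256.] 1.6 px [ 22 148] [207 215]
w2 dark [462. 245.] [35. 35.] 89.9 px [314 138] [339 163]
w2 bright [796. -57.] [10. 28.] 45.4 px [144 338] [154 349]
w2 bright [ 758. -228.] [ 59. 186.] 6.0 px [  0 315] [102 345]
w2 bright [483. 155.] [88. 89.] 88.8 px [233 133] [294 194]
w2 bright [471. 331.] [ 38. 208.] 87.8 px [368  79] [406 224]
w2 bright [368. 108.] [15. 85.] 7.5 px [193  70] [256  89]
```

View pics/kn.png

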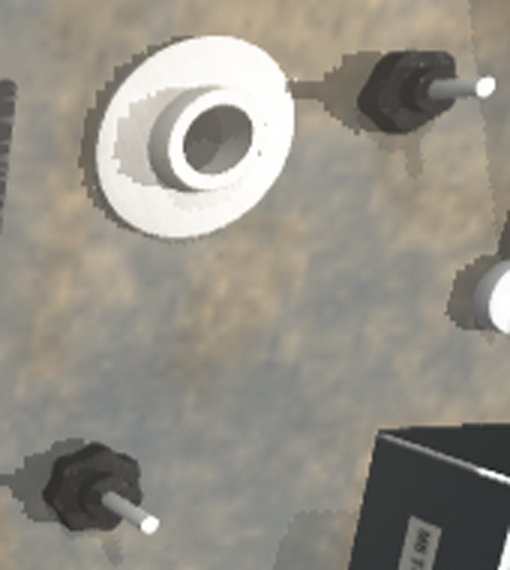

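Knob B (raw w1 606,100) measures about 35 mm across. Knob A (raw w1 500,232) is clearly larger, at about 47 mm, and has more lobes. A is therefore the larger knob and B stays put. I'll check A again from straight overhead before reaching for it. Next I'll get the fence edge near the flange insert, the heights, and finer poses.

```bash
python3 - <<'E'
from m import *
d=pickle.load(open("v0.pkl","rb"))
T=(d["top"],None);S=(d["side"],None);W1=load("w1");W2=load("w2")
print("fence top corners z80",np.round(cast(W1[0],np.array([[218,0],[220,48],[0,190]])/1.25,80,W1[1])))
print("fence from top view z80",np.round(cast(T[0],np.array([[568,283],[725,205],[572,310]])/1.25,80)))
def ctr(view,m,win,close=0):
    v,st=view; k=masks(v)[m].copy(); a,b,c,e=win; mm=np.zeros_like(k); mm[b:e,a:c]=k[b:e,a:c]
    cc=max(blobs(mm,20,close),key=cv2.contourArea); return cv2.minAreaRect(cc.astype(np.float32))[0],cc
def win(view,p,r):
    q=proj(view[0],np.array(p,float),view[1])[0]; return [int(max(0,x)) for x in (q[0]-r,q[1]-r,q[0]+r,q[1]+r)]
def pair(name,m,p,views,r,close=0):
    o=[]
    for V,rr in zip(views,r):
        c,_=ctr(V,m,win(V,p,rr),close); o.append((V[0],V[1],c))
    print(name,np.round(tri(o),1),[np.round(cast(a,c,p[2],b)[0][:2],1).tolist() for a,b,c in o])
pair("f_spanner",'yellow',(507,-59,6),(T,W1,W2),(48,95,105),5)
pair("f_hex",'yellow',(638,-57,6),(T,W1,W2),(25,50,52),5)
pair("f_flange",'yellow',(508,-313,6),(T,W1),(30,50),5)
pair("f_knob",'yellow',(644,-313,6),(T,W1),(20,40),5)
pair("flange",'bright',(482,155,10),(T,W1,W2),(20,42,40),3)
pair("spanner",'bright',(470,332,8),(T,W2),(45,80),3)
pair("spanner30",'bright',(767,-185,12),(T,),(60,),3)
# fine: foam slot yaw from yellow edges; flange ellipse; hex
for n,V,p,r in (("fsp",W1,(507,-59,6),95),("fsp",W2,(507,-59,6),105),("fhex",W1,(638,-57,6),50),("fhex",W2,(638,-57,6),52)):
    c=ctr(V,'yellow',win(V,p,r),5)[1]; q=cast(V[0],c,6,V[1])
    # trough edges: long straight lines along x at the trough: use contour pts away from ends
    x0,y0=p[:2]; e=q[(abs(q[:,0]-x0)>30)]
    for s in (-1,1):
        for side in (-1,1):pass
    for side in (-1,1):
        g=q[(side*(q[:,1]-y0)>10)&(side*(q[:,1]-y0)<38)&(abs(q[:,0]-x0)>18)&(abs(q[:,0]-x0)<40)]
        if len(g)>8:
            L=np.polyfit(g[:,0],g[:,1],1); print(n,side,"trough edge slope deg",round(np.degrees(np.arctan(L[0])),1),"y at x0",round(np.polyval(L,x0),1),len(g))
v,st=W2; k=masks(v); a,b,c,e=win(W2,(465,415,3),60); crop=v["image"][b:e,a:c]; print(a,b,c,e)
cv2.imwrite("pics/hex.png",cv2.resize(crop[:,:,::-1],None,fx=4,fy=4,interpolation=cv2.INTER_NEAREST))
E
```

```text
fence top corners z80 [[ 366. -299.   80.]
 [ 402. -302.   80.]
 [ 525. -527.   80.]]
fence from top view z80 [[ 387. -307.   80.]
 [ 559. -662.   80.]
 [ 328. -313.   80.]]
f_spanner [505.1 -57.9  11.5] [[505.2, -58.5], [506.0, -56.7], [506.4, -61.6]]
f_hex [636.1 -53.6  12.9] [[635.4, -58.3], [640.9, -49.6], [639.8, -55.5]]
f_flange [ 505.1 -304.7   25.7] [[507.1, -309.1], [507.2, -314.1]]
f_knob [ 632.2 -301.3   40.5] [[641.6, -312.7], [645.1, -314.3]]
flange [480.9 155.    8.7] [[480.2, 155.2], [481.2, 154.0], [481.0, 155.0]]
spanner [475.4 352.9 -75.7] [[466.7, 332.8], [464.5, 332.5]]
spanner30 [ 294.5   86.6 1237.3] [[764.9, -184.5]]
fsp -1 trough edge slope deg 2.6 y at x0 -80.7 32
fsp 1 trough edge slope deg 1.8 y at x0 -32.8 32
fsp -1 trough edge slope deg 1.8 y at x0 -83.5 29
fsp 1 trough edge slope deg 1.7 y at x0 -40.0 29
fhex -1 trough edge slope deg 0.9 y at x0 -76.6 40
fhex 1 trough edge slope deg -3.3 y at x0 -26.0 32
fhex -1 trough edge slope deg 0.1 y at x0 -79.6 34
fhex 1 trough edge slope deg -8.0 y at x0 -30.7 35
383 91 503 211
```

View pics/hex.png

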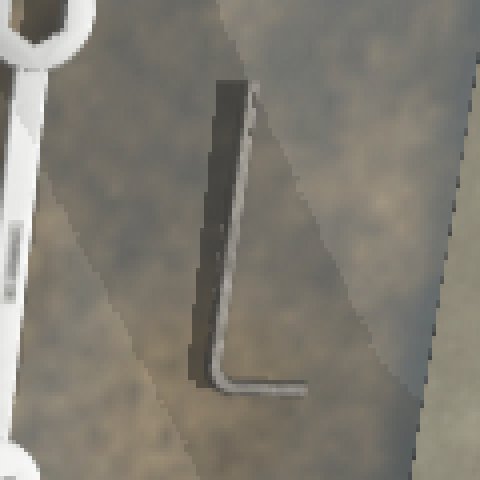

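The flange comes out at (481,155) in three views that agree to about 1 mm, with a top of about 9–10 mm. The hex key in the crop runs from corner (213,388) to tip (250,85), with the short arm to (305,390). I'll hover over the flange first, turned so the fingers close along x.

Emit:
servo_tool(plan=[[0, -0.0273, -0.0557, 0, 0, 0.0873, 1], [0, -0.0273, -0.0557, 0, 0, 0.0873, 1], [0, -0.0273, -0.0557, 0, 0, 0.0873, 1], [0, -0.0273, -0.0557, 0, 0, 0.0873, 1], [0, -0.0273, -0.0557, 0, 0, 0.0873, 1], [0, -0.0273, -0.0557, 0, 0, 0.0873, 1], [0, -0.0273, -0.0557, 0, 0, 0.0873, 1], [0, -0.0273, -0.0557, 0, 0, 0.0873, 1], [0, -0.0273, -0.0557, 0, 0, 0.0873, 1], [0, 0, 0, 0, 0, 0, 1], [0, 0, 0, 0, 0, 0, 1]])

```text
clock: 4.5
position: [481.5, 156.5, 150.7]
ee_rot: [-0.707, 0.708, -0.0, 0.001]
contact_force: [-0.3, -0.0, 0.6]
gripper_width: 85.4
grasp_force: 0.0
```

```bash
python3 - <<'E'
from m import *
v,st=snap("wrist","w3"); print(st["position"],st["ee_rot"],st["joints"][5])
k=masks(v)
for m in ("bright","dark"):
  for c in blobs(k[m],150,3):
    q=cast(v,c,10,st)[:,:2].astype(np.float32); r=cv2.minAreaRect(q); 
    if max(r[1])<260 and len(c)>40: print(m,np.round(r[0],1),np.round(r[1]),round(r[2],1),"px",c.min(0),c.max(0))
E
```

```text
[481.48107531 156.50562295 150.74183132] [-7.06501427e-01  7.07711210e-01 -3.06226277e-04  6.95235226e-04] -0.637672486319686
bright [262.2 398.4] [24. 42.] 0.1 px [489 371] [511 399]
bright [287.3 396.2] [46. 14.] 89.9 px [472 368] [488 399]
bright [472.9 330.4] [ 39. 203.] 88.0 px [234 321] [415 354]
bright [795.9 289.8] [20. 59.] 73.7 px [  0 303] [ 56 320]
bright [483.4 153.6] [89. 88.] 89.9 px [269 138] [360 228]
bright [368.  109.8] [16. 84.] 7.6 px [430  90] [448 182]
dark [149.3 335.2] [24. 28.] 5.4 px [599 331] [621 351]
dark [462.8 244.3] [35. 40.] 1.8 px [318 252] [351 286]
dark [652.8 131.1] [56. 48.] 52.3 px [106 126] [160 190]
dark [379.1  44.8] [19. 48.] 8.8 px [424  31] [446  92]
dark [742.   17.3] [33. 10.] 73.7 px [0 5] [12 49]
dark [505.7  31. ] [95. 67.] 0.4 px [229   0] [344  87]
dark [648.2  12. ] [ 29. 100.] 89.9 px [54  0] [175  39]
```

Emit:
servo_tool(plan=[[0.0023, -0.0073, -0.1333, 0, 0, 0, 1], [0, 0, -0.1333, 0, 0, 0, 1], [0, 0, -0.1333, 0, 0, 0, 1], [0, 0, -0.036, 0, 0, 0, 1], [0, 0, -0.0357, 0, 0, 0, 1], [0, 0, 0, 0, 0, 0, 0.7], [0, 0, 0, 0, 0, 0, 0.4], [0, 0, 0, 0, 0, 0, 0.4], [0, 0, 0, 0, 0, 0, 0.4], [0, 0, 0, 0, 0, 0, 0.4]])

```text
clock: 5.8
position: [482.6, 155.0, 10.2]
ee_rot: [0.708, -0.706, 0.001, -0.002]
contact_force: [-1.0, -0.1, 7.0]
gripper_width: 42.5
grasp_force: 59.4
```

Emit:
servo_tool(plan=[[0, 0, 0.01, 0, 0, 0, 0.4], [0, 0, 0.03, 0, 0, 0, 0.4], [0, 0, 0.05, 0, 0, 0, 0.4], [0, 0, 0.05, 0, 0, 0, 0.4], [0, 0, 0, 0, 0, 0, 0.4]])

```text
clock: 6.42
position: [482.5, 155.2, 52.3]
ee_rot: [0.708, -0.707, 0.0, -0.002]
contact_force: [-0.3, 0.3, -2.6]
gripper_width: 42.9
grasp_force: 59.9
```

```bash
python3 - <<'E'
from m import *
v,st=snap("wrist","w4"); print(st["position"],st["gripper_width"],st["grasp_force"],st["contact_force"])
cv2.imwrite("pics/w4.png",v["image"][:,:,::-1])
E
```

```text
[482.52952002 155.16881203  52.27575686] 42.8918651273924 59.85774813161697 [-0.27142614  0.25576378 -2.63456935]
```

View pics/w4.png

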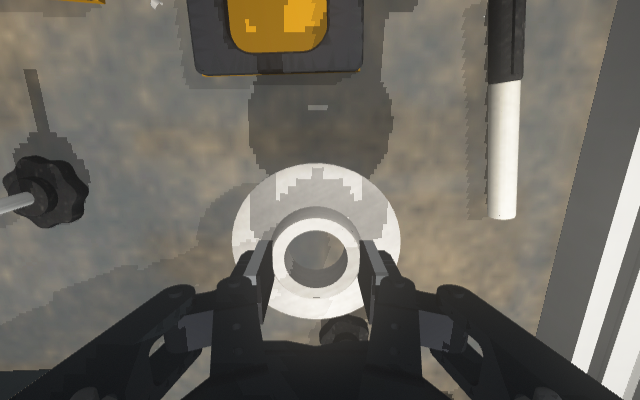

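The flange is held level, with the hub between the pads at about (317,258). I'll carry it towards its insert and look at the insert again on the way, with the camera almost straight above.

Emit:
servo_tool(plan=[[0, 0, 0.12, 0, 0, 0, 0.4], [0, -0.05, 0.12, 0, 0, 0, 0.4], [0.0121, -0.16, 0.086, 0, 0, 0, 0.4], [0.0121, -0.17, 0, 0, 0, 0, 0.4], [0.0121, -0.17, 0, 0, 0, 0, 0.4], [0.0121, -0.17, 0, 0, 0, 0, 0.4], [0.0121, -0.17, 0, 0, 0, 0, 0.4], [0.0121, -0.17, 0, 0, 0, 0, 0.4], [0.0121, -0.12, 0, 0, 0, 0, 0.4], [0, 0, 0, 0, 0, 0, 0.4], [0, 0, 0, 0, 0, 0, 0.4]])

```text
clock: 7.85
position: [506.2, -199.3, 147.4]
ee_rot: [0.707, -0.707, -0.001, 0.0]
contact_force: [-0.4, 0.4, -1.6]
gripper_width: 42.6
grasp_force: 60.5
```

```bash
python3 - <<'E'
from m import *
v,st=snap("wrist","w5"); print(st["position"],st["gripper_width"],st["grasp_force"],st["ee_rot"])
cv2.imwrite("pics/w5.png",v["image"][:,:,::-1])
k=masks(v); C=cam_pose(v,st)[:3,3]; print("cam",np.round(C))
for m,z in (("yellow",6),("dark",16),("bright",150)):
  for c in blobs(k[m],150,3):
    q=cast(v,c,z,st)[:,:2].astype(np.float32); r=cv2.minAreaRect(q); e=cv2.minEnclosingCircle(q)
    if max(r[1])<300 and len(c)>60: print(m,np.round(r[0],1),np.round(r[1]),round(r[2],1),"px",c.min(0),c.max(0))
E
```

```text
[ 506.18891413 -199.25615785  147.43525317] 42.57219544926462 60.53636514261598 [ 7.07385969e-01 -7.06826825e-01 -8.70778294e-04  4.15110983e-04]
cam [ 507. -269.  292.]
yellow [507.4 -38.3] [47. 93.] 89.1 px [273 309] [356 345]
yellow [640.9 -95.5] [25. 48.] 85.6 px [166 271] [212 293]
yellow [ 509.1 -133.3] [42. 52.] 90.0 px [288 231] [338 268]
yellow [ 646.  -312.9] [61. 59.] 40.1 px [120  20] [188  98]
yellow [ 508.9 -309.4] [104.  97.] 0.1 px [253   0] [373 122]
dark [737.9 -96.9] [15. 39.] 41.8 px [ 76 273] [102 303]
dark [ 729.1 -335.3] [14. 42.] 37.1 px [21  2] [56 56]
dark [ 509.5 -305.1] [109. 124.] 86.0 px [238   0] [395 138]
dark [ 640.9 -310.5] [98. 89.] 0.0 px [85  0] [214 116]
bright [ 337.2 -163.4] [ 18. 109.] 0.1 px [591 220] [639 392]
bright [ 507.  -190.3] [59. 51.] 90.0 px [268 217] [363 318]
bright [ 506.6 -220.3] [52. 86.] 89.6 px [232 163] [400 264]
bright [ 635.6 -226.6] [158.  31.] 84.1 px [ 0 21] [ 96 338]
bright [ 397.5 -231.6] [  9. 152.] 0.0 px [507  16] [591 326]
bright [ 382.5 -228.5] [ 13. 170.] 0.1 px [528   0] [634 344]
```

View pics/w5.png

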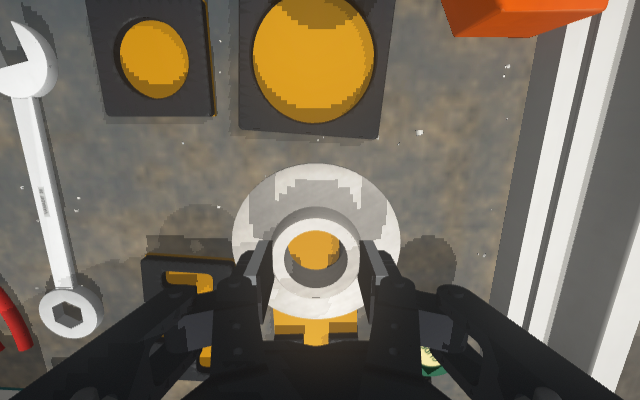

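Knob insert at (154,58); flange insert at (313,60), cropped at the top. After allowing for wall occlusion the cut-out centres are flange ≈ (508.7,-313) and knob ≈ (643,-312). I'll move over the flange insert and go most of the way down.

Emit:
servo_tool(plan=[[0.004, -0.186, 0, 0, 0, 0, 0.4], [0.004, -0.186, 0, 0, 0, 0, 0.4], [0, 0, 0, 0, 0, 0, 0.4], [0, 0, -0.15, 0, 0, 0, 0.4], [0, 0, -0.14, 0, 0, 0, 0.4], [0, 0, -0.06, 0, 0, 0, 0.4], [0, 0, -0.05, 0, 0, 0, 0.4], [0, 0, 0, 0, 0, 0, 0.4]])

```text
clock: 8.9
position: [509.0, -310.0, 27.5]
ee_rot: [0.708, -0.706, -0.001, 0.0]
contact_force: [0.7, -0.4, -2.5]
gripper_width: 42.9
grasp_force: 60.5
```

Emit:
servo_tool(plan=[[-0.001, -0.0035, -0.015, 0, 0, 0, 0.4], [0, 0, -0.012, 0, 0, 0, 0.4], [0, 0, -0.006, 0, 0, 0, 0.4], [0, 0, 0, 0, 0, 0, 0.4]])

```text
clock: 9.4
position: [508.9, -312.3, 18.4]
ee_rot: [0.708, -0.707, 0.0, -0.0]
contact_force: [-1.1, 0.1, -1.9]
gripper_width: 42.9
grasp_force: 60.5
```

Emit:
servo_tool(plan=[[0, 0.002, -0.004, 0, 0, 0, 0.4], [0, 0, -0.004, 0, 0, 0, 0.4], [0, 0, 0, 0, 0, 0, 0.4]])

```text
clock: 9.78
position: [509.1, -311.6, 16.6]
ee_rot: [0.708, -0.707, 0.0, -0.0]
contact_force: [-2.3, 1.3, 2.1]
gripper_width: 42.7
grasp_force: 61.4
```

Emit:
servo_tool(plan=[[0, 0, 0, 0, 0, 0, 0.7], [0, 0, 0, 0, 0, 0, 0.9], [0, 0, 0.01, 0, 0, 0, 1], [0, 0, 0.05, 0, 0, 0, 1], [0, 0, 0.15, 0, 0, 0, 1], [0, 0, 0.2, 0, 0, 0, 1], [0, 0.15, 0.1, 0, 0, 0, 1], [0, 0.2, 0, 0, 0, 0, 1], [0, 0, 0, 0, 0, 0, 1], [0, 0, 0, 0, 0, 0, 1]])

```text
clock: 11.02
position: [509.3, -206.6, 169.9]
ee_rot: [0.708, -0.706, 0.001, -0.0]
contact_force: [0.3, -0.4, -0.2]
gripper_width: 85.1
grasp_force: 0.0
```

```bash
python3 - <<'E'
from m import *
v,st=snap("wrist","w6"); print(st["position"],cam_pose(v,st)[:3,3])
k=masks(v)
for m,z in (("yellow",6),("bright",16)):
  for c in blobs(k[m],150,3):
    q=cast(v,c,z,st)[:,:2].astype(np.float32); r=cv2.minAreaRect(q)
    if max(r[1])<250 and len(c)>60 and r[0][1]<20: print(m,np.round(r[0],1),np.round(r[1]),round(r[2],1),"px",c.min(0),c.max(0),"bbox",np.round(q.min(0)),np.round(q.max(0)))
cv2.imwrite("pics/w6.png",v["image"][:,:,::-1])
E
```

```text
[ 509.2796179  -206.56653337  169.92685102] [ 510.16291764 -276.45553924  314.3780141 ]
yellow [616.3 -39.4] [66. 40.] 86.3 px [210 296] [243 342] bbox [594. -71.] [637.  -7.]
yellow [508.9 -84.4] [ 91. 164.] 2.2 px [278 219] [356 345] bbox [ 461. -167.] [554.  -3.]
yellow [ 645.8 -312.4] [62. 58.] 84.2 px [141  37] [203 107] bbox [ 616. -343.] [ 675. -281.]
yellow [ 509.  -313.2] [104. 103.] 45.0 px [262  10] [372 129] bbox [ 457. -365.] [ 561. -261.]
bright [ 509.9 -311.9] [87. 88.] 2.7 px [268  18] [364 122] bbox [ 466. -356.] [ 554. -268.]
```

View pics/w6.png

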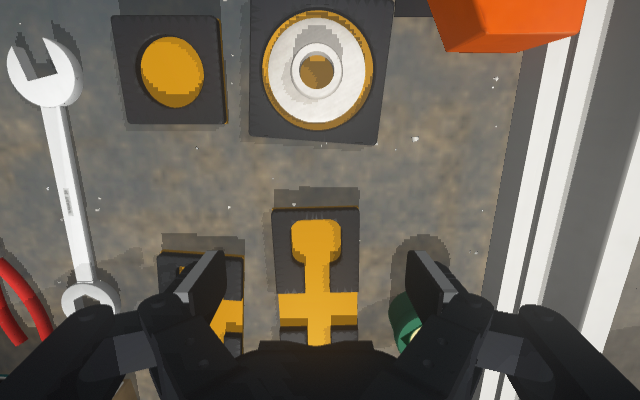

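The flange lies centred in its cut-out, at (316,70). Next is the larger knob, so I'll hover beside it and re-measure it from almost straight above.

Emit:
servo_tool(plan=[[0.0686, 0.156, 0, 0, 0, 0, 0.6], [0.0686, 0.156, 0, 0, 0, 0, 0.6], [0.0686, 0.156, 0, 0, 0, 0, 0.6], [0.0686, 0.156, 0, 0, 0, 0, 0.6], [0.0686, 0.156, 0, 0, 0, 0, 0.6], [0.0686, 0.156, 0, 0, 0, 0, 0.6], [0.0686, 0.156, -0.03, 0, 0, 0, 0.6], [0, 0, 0, 0, 0, 0, 0.6], [0, 0, 0, 0, 0, 0, 0.6]])

```text
clock: 12.2
position: [653.1, 119.7, 159.2]
ee_rot: [0.707, -0.707, -0.0, 0.001]
contact_force: [-0.3, 0.3, -0.8]
gripper_width: 51.2
grasp_force: 0.0
```

```bash
python3 - <<'E'
from m import *
v,st=snap("wrist","w7"); print(st["position"],cam_pose(v,st)[:3,3],st["ee_rot"])
k=masks(v)
for c in blobs(k["dark"],100,0):
    q=cast(v,c,10,st)[:,:2].astype(np.float32); e=cv2.minEnclosingCircle(q)
    if e[1]<60: print("dark",np.round(e[0],1),round(e[1],1),"px",c.min(0),c.max(0))
print("predicted",proj(v,[[653,131,10],[653,131,52],[463,244,10]],st))
a=cv2.resize(v["image"][100:340,180:480,::-1],None,fx=2.6,fy=2.4); cv2.imwrite("pics/w7.png",a)
E
```

```text
[653.10047153 119.65637792 159.18400683] [654.24113991  49.82242141 303.6621596 ] [ 7.07130729e-01 -7.07082304e-01 -2.27066171e-04  8.33504490e-04]
dark [656.6 134.3] 24.1 px [291 177] [336 222]
dark [378.9  45.4] 24.1 px [598  81] [628 134]
dark [483.9  28. ] 25.9 px [493  57] [516 117]
dark [548.4  16.2] 48.4 px [426  13] [437 129]
dark [490.7 -17.3] 16.4 px [498  11] [508  53]
predicted [[316.11115641 196.9775946 ]
 [316.31096663 209.823832  ]
 [487.40558897 295.0509351 ]]
```

View pics/w7.png

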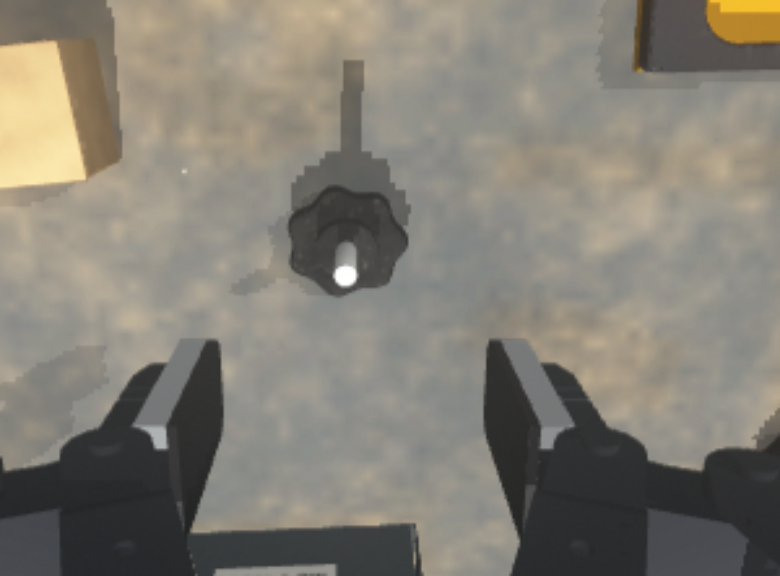

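From overhead the knob is 48 mm across and centred at (656.5,134.3). The stud tip, at crop (345,273), gives the same spot at z=52, so this is the larger knob. I'll grasp the stud.

Emit:
servo_tool(plan=[[0.0103, 0.0483, -0.08, 0, 0, 0, 0.5], [0, 0, -0.14, 0, 0, 0, 0.5], [0, 0, -0.12, 0, 0, 0, 0.5], [0, 0, -0.06, 0, 0, 0, 0.5], [0, 0, -0.04, 0, 0, 0, 0.5], [0, 0, 0, 0, 0, 0, 0.2], [0, 0, 0, 0, 0, 0, 0], [0, 0, 0, 0, 0, 0, 0], [0, 0, 0, 0, 0, 0, 0], [0, 0, 0, 0, 0, 0, 0]])

```text
clock: 13.5
position: [656.8, 135.8, 29.0]
ee_rot: [0.708, -0.706, 0.0, -0.001]
contact_force: [-1.4, -0.4, 4.0]
gripper_width: 5.4
grasp_force: 58.8
```

Emit:
servo_tool(plan=[[0, 0, 0.02, 0, 0, 0, 0], [0, 0, 0.1, 0, 0, 0, 0], [0, 0, 0.15, 0, 0, 0, 0], [-0.0047, -0.165, 0, 0, 0, 0, 0], [-0.0047, -0.165, 0, 0, 0, 0, 0], [-0.0047, -0.165, 0, 0, 0, 0, 0], [-0.0047, -0.165, 0, 0, 0, 0, 0], [-0.0047, -0.165, 0, 0, 0, 0, 0], [-0.0047, -0.165, 0, 0, 0, 0, 0], [-0.0047, -0.165, 0, 0, 0, 0, 0], [-0.0047, -0.165, 0, 0, 0, 0, 0], [-0.0047, -0.165, 0, 0, 0, 0, 0], [0, 0, 0, 0, 0, 0, 0], [0, 0, 0, 0, 0, 0, 0]])

```text
clock: 15.25
position: [643.0, -309.8, 108.4]
ee_rot: [0.707, -0.707, -0.001, 0.0]
contact_force: [-0.6, -0.0, -1.2]
gripper_width: 5.3
grasp_force: 58.7
```

```bash
python3 - <<'E'
from m import *
v,st=snap("wrist","w8"); print(st["position"],st["gripper_width"],st["grasp_force"],st["ee_rot"])
z=st["position"][2]-29+10
k=masks(v)
for c in blobs(k["dark"],100,0):
    q=cast(v,c,z,st)[:,:2].astype(np.float32); e=cv2.minEnclosingCircle(q)
    if e[1]<80: print("dark",np.round(e[0],1),round(e[1],1),"px",c.min(0),c.max(0))
cv2.imwrite("pics/w8.png",v["image"][:,:,::-1])
E
```

```text
[ 643.01450877 -309.78075333  108.41904913] 5.2779769872941875 58.70371878147125 [ 7.07387055e-01 -7.06826151e-01 -5.76308955e-04  1.18135793e-04]
dark [ 802.5 -323.5] 22.3 px [  0 188] [ 73 226]
dark [ 782.7 -394.5] 16.2 px [29 52] [ 52 111]
dark [ 795.1 -396.8] 15.7 px [ 5 45] [ 23 106]
dark [ 551.7 -353.7] 73.4 px [393  41] [616 264]
```

View pics/w8.png

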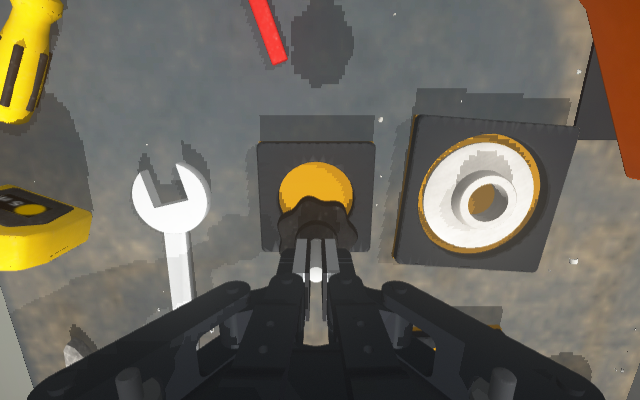

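The knob hangs upright at (316,225) and lines up with the hole at (316,190). The flange sits level in its cut-out. I'll lower the knob.

Emit:
servo_tool(plan=[[0.002, -0.003, -0.1, 0, 0, 0, 0], [0, 0, -0.09, 0, 0, 0, 0], [0, 0, -0.03, 0, 0, 0, 0], [0, 0, -0.015, 0, 0, 0, 0], [0, 0, 0, 0, 0, 0, 0]])

```text
clock: 15.92
position: [644.7, -310.6, 39.3]
ee_rot: [0.708, -0.706, 0.001, -0.0]
contact_force: [0.8, 0.4, -0.6]
gripper_width: 5.5
grasp_force: 58.7
```

Emit:
servo_tool(plan=[[0, 0, -0.007, 0, 0, 0, 0], [0, 0, -0.004, 0, 0, 0, 0], [0, 0, -0.003, 0, 0, 0, 0], [0, 0, 0, 0, 0, 0, 0]])

```text
clock: 16.42
position: [644.2, -311.1, 35.1]
ee_rot: [0.708, -0.707, 0.0, -0.0]
contact_force: [-1.9, 0.1, 3.1]
gripper_width: 5.5
grasp_force: 59.2
```

Emit:
servo_tool(plan=[[0, 0, 0, 0, 0, 0, 0.3], [0, 0, 0, 0, 0, 0, 0.5], [0, 0, 0.02, 0, 0, 0, 0.5], [0, 0, 0.15, 0, 0, 0, 0.5], [0, 0, 0.2, 0, 0, 0, 0.5], [0, 0, 0.15, 0, 0, 0, 0.5], [-0.0369, 0.1746, 0, 0, 0, 0.0604, 0.7], [-0.0369, 0.1746, 0, 0, 0, 0.0604, 0.7], [-0.0369, 0.1746, 0, 0, 0, 0.0604, 0.7], [-0.0369, 0.1746, 0, 0, 0, 0.0604, 0.7], [-0.0369, 0.1746, 0, 0, 0, 0.0604, 0.7], [-0.0369, 0.1746, 0, 0, 0, 0.0604, 0.7], [-0.0369, 0.1746, 0, 0, 0, 0.0604, 0.7], [-0.0369, 0.1746, 0, 0, 0, 0.0604, 1], [-0.0369, 0.1746, 0, 0, 0, 0.0604, 1], [-0.0369, 0.1746, 0, 0, 0, 0.0604, 1], [-0.0369, 0.1746, 0, 0, 0, 0.0604, 1], [-0.0369, 0.1746, 0, 0, 0, 0.0604, 1], [-0.0369, 0.1746, 0, 0, 0, 0.0604, 1], [0, 0, 0, 0, 0, 0, 1]])

```text
clock: 18.92
position: [499.3, 373.4, 190.2]
ee_rot: [1.0, 0.003, 0.0, -0.0]
contact_force: [-0.3, 0.3, -0.5]
gripper_width: 85.0
grasp_force: 0.0
```

```bash
python3 - <<'E'
from m import *
v,st=snap("wrist","w9"); C=cam_pose(v,st); print(st["position"],C[:3,3],st["ee_rot"])
k=masks(v)
for c in blobs(k["bright"],150,3):
    q=cast(v,c,8,st)[:,:2].astype(np.float32); r=cv2.minAreaRect(q)
    if 180<max(r[1])<240: print("spanner",np.round(r[0],1),np.round(r[1]),round(r[2],1),"px",c.min(0),c.max(0))
q=proj(v,[[465,410,3]],st)[0]; a,b=int(q[0])-70,int(q[1])-85; print("crop origin",a,b)
cv2.imwrite("pics/w9.png",cv2.resize(v["image"][b:b+150,a:a+190,::-1],None,fx=4,fy=4,interpolation=cv2.INTER_CUBIC))
E
```

```text
[499.26254731 373.37880004 190.20109431] [570.55268838 374.16817236 334.66083367] [ 9.99995924e-01  2.81625549e-03  2.95659553e-04 -3.65632557e-04]
spanner [470.7 355.5] [ 89. 209.] 87.7 px [293 110] [380 288]
crop origin 214 123
```

View pics/w9.png

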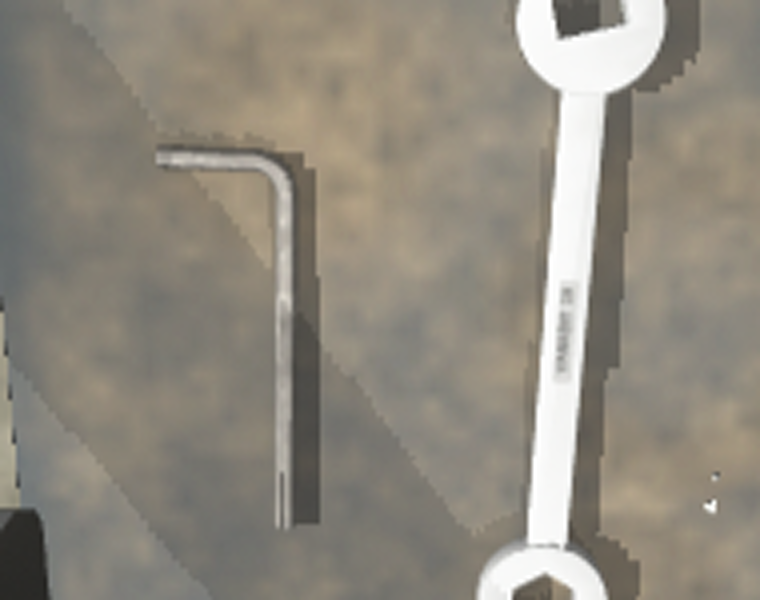

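```bash
python3 - <<'E'
from m import *
v,st=load("w9")
cr=lambda p: np.array(p,float)/4+[214-.375,123-.375]
h=cast(v,cr([[283,180],[284,525],[293,150],[157,158],[283,528],[157,147]]),4,st); print("hex longA,longB,corner,shortend,tip",np.round(h[:,:2],1).tolist())
d=h[1]-h[0]; print("long dir deg",np.degrees(np.arctan2(d[1],d[0])))
W2=load("w2"); h2=cast(W2[0],np.array([[250,85],[219,370],[213,392],[305,389],[251,81]])/4+[382.6,90.6],4,W2[1]); print("w2 longB,longA,corner,shortend,tip",np.round(h2[:,:2],1).tolist())
d=h2[0]-h2[1]; print(np.degrees(np.arctan2(d[1],d[0])))
print("tip height tri",tri([(v,st,cr([283,528])[0]),(*W2,np.array([251,81])/4+[382.6,90.6])]))
s=cast(v,cr([[583,95],[547.5,545]]),7,st); d=s[0]-s[1]; print("shank",np.round(s[:,:2],1).tolist(),np.degrees(np.arctan2(d[1],d[0])))
# spanner: bright mask, x-extents, ends
k=masks(v)["bright"]; 
yy,xx=np.where(k[:,300:385]); q=cast(v,np.c_[xx+300,yy],9,st); q=q[(abs(q[:,1]-331)<24)]
print("spanner x ext",q[:,0].min(),q[:,0].max())
for lo,hi in ((360,400),(545,580)):
    e=q[(q[:,0]>lo)&(q[:,0]<hi)]; print(len(e),"y ext",np.percentile(e[:,1],[0,1,99,100]).round(1))
v3,s3=load("w3"); 
cs=[c for V in (load("w2"),load("w3")) for c in [max((c for c in blobs(masks(V[0])["bright"],150,3) if 180<max(cv2.minAreaRect(cast(V[0],c,8,V[1])[:,:2].astype(np.float32))[1])<240 and 320<cast(V[0],c,8,V[1])[:,1].mean()<345),key=len)]]
o=[(V[0],V[1],np.array(cv2.minAreaRect(c.astype(np.float32))[0])) for V,c in zip((load("w2"),load("w3")),cs)]
print("spanner tri",tri(o))
E
```

```text
hex longA,longB,corner,shortend,tip [[512.6, 408.8], [408.6, 410.9], [520.9, 405.9], [518.5, 443.2], [407.6, 411.3], [521.5, 443.0]]
long dir deg 178.83624924337582
w2 longB,longA,corner,shortend,tip [[410.0, 410.9], [511.8, 411.2], [520.2, 409.9], [519.1, 444.1], [408.7, 411.1]]
-179.82136238467882Traceback (most recent call last):
  File "<stdin>", line 8, in <module>
  File "m.py", line 6, in tri
    o=cam_pose(v,st)[:3,3]; d=cast(v,px,0,st)[0]-o; d/=np.linalg.norm(d); M=np.eye(3)-np.outer(d,d); A+=M;b+=M@o
                              ~~~~^^^^^^^^^^^
  File "h.py", line 11, in cast
    d=np.c_[px,np.ones(len(px))]@np.linalg.inv(v["K"]).T@C[:3,:3].T
      ~~~~~~~~~~~~~~~~~~~~~~~~~~^~~~~~~~~~~~~~~~~~~~~~~~
ValueError: matmul: Input operand 1 has a mismatch in its core dimension 0, with gufunc signature (n?,k),(k,m?)->(n?,m?) (size 3 is different from 2)
```

```bash
python3 - <<'E'
from m import *
v,st=load("w9"); W2=load("w2"); W3=load("w3")
cr=lambda p: np.array(p,float)/4+[214-.375,123-.375]
print("hex tip tri",tri([(v,st,cr([283,528])),(*W2,np.array([251,81])/4+[382.6,90.6])]).round(1), "short end",tri([(v,st,cr([157,158])),(*W2,np.array([305,389])/4+[382.6,90.6])]).round(1))
s=cast(v,cr([[583,95],[547.5,545]]),7,st); d=s[0]-s[1]; print("shank",np.round(s[:,:2],1).tolist(),np.degrees(np.arctan2(d[1],d[0])))
yy,xx=np.where(masks(v)["bright"][:,300:385]); q=cast(v,np.c_[xx+300,yy],9,st); q=q[abs(q[:,1]-331)<24]
print("spanner x ext",q[:,0].min(),q[:,0].max())
o=[]
for V in (W2,W3):
    for c in blobs(masks(V[0])["bright"],150,3):
        r=cv2.minAreaRect(cast(V[0],c,8,V[1])[:,:2].astype(np.float32))
        if 180<max(r[1])<240 and 320<r[0][1]<345: b=cast(V[0],c,9,V[1]); print(r,b.min(0),b.max(0)); o.append((*V,np.array(cv2.minAreaRect(c.astype(np.float32))[0])))
print("spanner tri",tri(o))
E
```

```text
hex tip tri [408.5 410.8   5.4] short end [518.7 442.9   6.1]
shank [[536.5, 327.8], [404.0, 332.4]] -1.9611076548412116
spanner x ext 286.6231274927331 616.2609083102608
((471.2213439941406, 331.2728271484375), (38.139339447021484, 207.89369201660156), 87.84429168701172) [367.59698141 308.95549048   9.        ] [574.47789723 353.16079042   9.        ]
((472.80023193359375, 332.1343994140625), (39.49497985839844, 204.1026153564453), 88.04651641845703) [370.86253376 308.802628     9.        ] [574.27101185 353.79396034   9.        ]
spanner tri [468.91471048 334.81203432   2.71817814]
```

Triangulation puts the hex key tip at z≈5.4 and the short-arm end at z≈6. Its long arm lies along y≈410.5, running from x=408 to 520 at about 179°. The spanner is centred near (471.3,330.7) with its shank at -2°. I'll take the spanner first.

Emit:
servo_tool(plan=[[-0.0467, -0.0713, -0.1, 0, 0, -0.01, 0.5], [-0.0467, -0.0713, -0.1, 0, 0, -0.01, 0.5], [0, 0, -0.17, 0, 0, 0, 0.5], [0, 0, -0.15, 0, 0, 0, 0.5], [0, 0, -0.06, 0, 0, 0, 0.5], [0, 0, 0, 0, 0, 0, 0.5]])

```text
clock: 19.73
position: [471.8, 325.2, 15.2]
ee_rot: [1.0, -0.021, -0.001, 0.001]
contact_force: [-0.4, 0.1, 1.0]
gripper_width: 42.4
grasp_force: 0.0
```

Emit:
servo_tool(plan=[[0, 0.018, 0, 0, 0, 0, 0.5], [0, 0, -0.03, 0, 0, 0, 0.5], [0, 0, -0.014, 0, 0, 0, 0.5], [0, 0, 0, 0, 0, 0, 0.5]])

```text
clock: 20.23
position: [471.9, 332.4, 2.8]
ee_rot: [1.0, -0.019, -0.0, 0.0]
contact_force: [-0.4, -0.5, 0.1]
gripper_width: 42.7
grasp_force: 0.0
```

Emit:
servo_tool(plan=[[0, -0.005, -0.003, 0, 0, 0, 0.5], [0, 0, 0, 0, 0, 0, 0.2], [0, 0, 0, 0, 0, 0, 0], [0, 0, 0, 0, 0, 0, 0], [0, 0, 0, 0, 0, 0, 0], [0, 0, 0, 0, 0, 0, 0]])

```text
clock: 20.98
position: [472.2, 331.1, 2.5]
ee_rot: [1.0, -0.019, 0.0, 0.0]
contact_force: [-2.7, -1.1, 5.1]
gripper_width: 9.2
grasp_force: 59.6
```

Emit:
servo_tool(plan=[[0, 0, 0.02, 0, 0, 0, 0], [0, 0, 0.1, 0, 0, 0, 0], [0, 0, 0.2, 0, 0, 0, 0], [0, 0, 0.17, 0, 0, 0, 0], [0.013, -0.1444, 0, 0, 0, -0.0834, 0], [0.013, -0.1444, 0, 0, 0, -0.0834, 0], [0.013, -0.1444, 0, 0, 0, -0.0834, 0], [0.013, -0.1444, 0, 0, 0, -0.0834, 0], [0.013, -0.1444, 0, 0, 0, -0.0834, 0], [0.013, -0.1444, 0, 0, 0, -0.0834, 0], [0.013, -0.1444, 0, 0, 0, -0.0834, 0], [0.013, -0.1444, 0, 0, 0, -0.0834, 0], [0.013, -0.1444, 0, 0, 0, -0.0834, 0], [0, 0, 0, 0, 0, 0, 0], [0, 0, 0, 0, 0, 0, 0], [0, 0, 0, 0, 0, 0, 0]])

```text
clock: 22.98
position: [507.2, -57.9, 149.1]
ee_rot: [0.718, -0.696, -0.0, -0.0]
contact_force: [0.1, -0.2, -1.0]
gripper_width: 9.5
grasp_force: 58.9
```

```bash
python3 - <<'E'
from m import *
v,st=snap("wrist","w10"); C=cam_pose(v,st)[:3,3]; print(st["position"],C,st["ee_rot"],st["gripper_width"],st["grasp_force"])
k=masks(v)
for m,z in (("yellow",6),("bright",st["position"][2]+5),("dark",16)):
  for c in blobs(k[m]|(k["yellow"] if m=="dark" else False),100,3):
    q=cast(v,c,z,st)[:,:2].astype(np.float32); r=cv2.minAreaRect(q)
    if max(r[1])<260 and len(c)>50: print(m,np.round(r[0],1),np.round(r[1]),round(r[2],1),"px",c.min(0),c.max(0),"bbox",np.round(q.min(0)),np.round(q.max(0)))
cv2.imwrite("pics/w10.png",v["image"][:,:,::-1])
E
```

```text
[507.22022064 -57.8782173  149.116554  ] [ 510.41035828 -127.82384351  293.52179406] [ 7.18434269e-01 -6.95594848e-01 -4.58066076e-05 -8.28046267e-05] 9.545708908605832 58.94268214702606
yellow [536.8 -52.9] [33. 99.] 1.9 px [269 140] [303 238] bbox [ 519. -103.] [553.  -4.]
yellow [478.5 -61.2] [ 34. 109.] 1.7 px [328 127] [364 237] bbox [ 461. -115.] [496.  -6.]
yellow [642.3 -50.5] [126.  93.] 85.8 px [129 122] [226 250] bbox [ 594. -115.] [691.  13.]
yellow [ 513.4 -160.5] [37. 24.] 16.3 px [290  62] [336  93] bbox [ 493. -170.] [ 534. -144.]
bright [342.4 -29. ] [ 18. 109.] 0.5 px [585 218] [639 394] bbox [334. -84.] [351.  26.]
bright [502.7 -82. ] [ 39. 154.] 7.9 px [270  33] [361 345] bbox [ 491. -159.] [530.  -4.]
bright [386.7 -89.5] [ 13. 172.] 0.1 px [521   0] [639 351] bbox [ 381. -175.] [393.  -4.]
bright [401.4 -93.4] [  9. 163.] 0.0 px [500   0] [601 338] bbox [ 397. -175.] [406. -12.]
bright [ 643.3 -123. ] [30. 87.] 5.9 px [0 0] [ 71 207] bbox [ 625. -167.] [656. -80.]
dark [822.9  57.5] [32. 18.] 75.7 px [  0 275] [ 18 299] bbox [813.  42.] [836.  71.]
dark [749.4  71.4] [67. 78.] 23.6 px [ 35 263] [102 340] bbox [731.  26.] [795. 120.]
dark [402.  -40.3] [28. 14.] 85.4 px [418 198] [435 225] bbox [394. -53.] [409. -26.]
dark [372.2 -63.5] [14. 29.] 81.9 px [443 181] [472 198] bbox [359. -71.] [387. -55.]
dark [406.7 -62.8] [65. 35.] 50.2 px [400 168] [462 224] bbox [372. -82.] [427. -26.]
dark [640.6 -51.2] [151.  96.] 85.6 px [119 105] [227 267] bbox [ 588. -129.] [693.  26.]
dark [ 515.2 -166.3] [36. 38.] 16.9 px [284  47] [336  93] bbox [ 494. -180.] [ 538. -143.]
dark [ 746.3 -191.9] [30.  4.] 88.5 px [22  0] [33 41] bbox [ 744. -207.] [ 748. -177.]
```

View pics/w10.png

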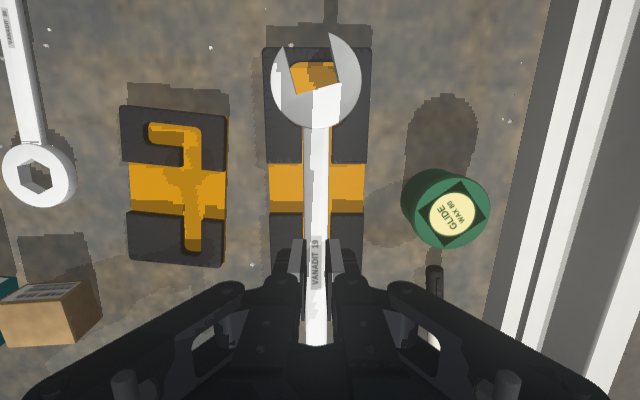

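The spanner (316,190) is held in line with its dog-bone. I'll check the trough edges here at rows 163 and 212, then lower.

```bash
python3 - <<'E'
from m import *
v,st=load("w10")
print(cast(v,[[275,163],[360,164]],16,st).round(1).tolist(),cast(v,[[272,212.5],[360,213]],6,st).round(1).tolist())
print("jaw tip",cast(v,[[327,33],[340,33.5]],155.6,st).round(1).tolist(),"shank",cast(v,[[316,130],[316,240]],153.6,st).round(1).tolist())
E
```

```text
[[546.0, -82.1, 16.0], [467.9, -83.6, 16.0]] [[550.6, -30.6, 6.0], [462.7, -32.9, 6.0]]
jaw tip [[506.6, -159.1, 155.6], [501.3, -159.1, 155.6]] shank [[509.9, -120.3, 153.6], [508.1, -66.7, 153.6]]
```

Emit:
servo_tool(plan=[[-0.0015, -0.0063, -0.12, 0, 0, 0, 0], [0, 0, -0.16, 0, 0, 0, 0], [0, 0, -0.11, 0, 0, 0, 0], [0, 0, -0.04, 0, 0, 0, 0], [0, 0, -0.02, 0, 0, 0, 0], [0, 0, 0, 0, 0, 0, 0]])

```text
clock: 23.78
position: [507.5, -60.3, 14.9]
ee_rot: [0.718, -0.696, 0.001, -0.001]
contact_force: [0.7, 0.4, -0.6]
gripper_width: 9.6
grasp_force: 58.9
```

Emit:
servo_tool(plan=[[0, 0, -0.012, 0, 0, 0, 0], [0, 0, -0.006, 0, 0, 0, 0], [0, 0, -0.004, 0, 0, 0, 0], [0, 0, 0, 0, 0, 0, 0]])

```text
clock: 24.28
position: [507.0, -60.6, 8.4]
ee_rot: [0.718, -0.696, 0.0, -0.0]
contact_force: [-1.7, 0.5, 4.8]
gripper_width: 9.1
grasp_force: 59.7
```

Emit:
servo_tool(plan=[[0, 0, 0, 0, 0, 0, 0.2], [0, 0, 0, 0, 0, 0, 0.4], [0, 0, 0.02, 0, 0, 0, 0.5], [0, 0, 0.1, 0, 0, 0, 0.5], [0, 0, 0.2, 0, 0, 0, 0.5], [0, 0, 0.2, 0, 0, 0, 0.5], [-0.0117, 0.1745, 0, 0, 0, 0.085, 0.5], [-0.0117, 0.1745, 0, 0, 0, 0.085, 0.5], [-0.0117, 0.1745, 0, 0, 0, 0.085, 0.5], [-0.0117, 0.1745, 0, 0, 0, 0.085, 0.5], [-0.0117, 0.1745, 0, 0, 0, 0.085, 0.5], [-0.0117, 0.1745, 0, 0, 0, 0.085, 0.5], [-0.0117, 0.1745, 0, 0, 0, 0.085, 0.5], [-0.0117, 0.1745, 0, 0, 0, 0.085, 0.5], [-0.0117, 0.1745, 0, 0, 0, 0.085, 0.5], [0, 0, 0, 0, 0, 0, 0.5], [0, 0, 0, 0, 0, 0, 0.5], [0, 0, -0.15, 0, 0, 0, 0.5], [0, 0, -0.15, 0, 0, 0, 0.5], [0, 0, 0, 0, 0, 0, 0.5]])

```text
clock: 26.78
position: [473.7, 406.8, 70.4]
ee_rot: [1.0, -0.006, -0.003, 0.003]
contact_force: [0.3, -1.3, 0.4]
gripper_width: 42.8
grasp_force: 0.0
```

```bash
python3 - <<'E'
from m import *
t,_=snap("top","t1"); 
v,st=snap("wrist","w11"); print(st["position"],st["ee_rot"])
a=cv2.resize(t["image"][100:220,230:480,::-1],(800,384),interpolation=cv2.INTER_CUBIC)
b=cv2.resize(v["image"][60:360,140:500,::-1],(250,208))
cv2.imwrite("pics/t1.png",np.vstack([a,np.hstack([b,np.zeros((208,550,3),np.uint8)])]))
E
```

```text
[475.32821497 408.79454991  73.22941222] [ 9.99982174e-01 -5.79851489e-03 -5.87389742e-04  1.29761238e-03]
```

View pics/t1.png

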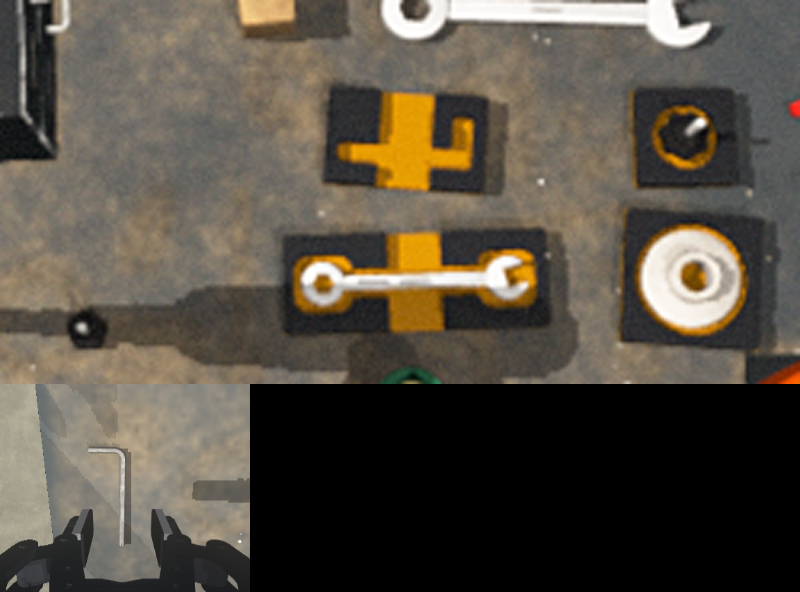

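All three pieces are seated: the spanner at (415,278), the flange at (693,278) and the knob at (687,137). The hex key lies midway between the open fingers, so I'll descend and grip it.

Emit:
servo_tool(plan=[[0, 0.004, -0.13, 0, 0, 0, 0.5], [0, 0, -0.06, 0, 0, 0, 0.5], [0, 0, -0.03, 0, 0, 0, 0.5], [0, 0, 0, 0, 0, 0, 0.5]])

```text
clock: 27.38
position: [475.5, 412.0, 8.0]
ee_rot: [1.0, -0.005, 0.0, -0.0]
contact_force: [-0.0, 0.1, 0.2]
gripper_width: 42.9
grasp_force: 0.0
```

Emit:
servo_tool(plan=[[0, -0.004, -0.012, 0, 0, 0, 0.5], [0, 0, -0.008, 0, 0, 0, 0.5], [0, 0, 0, 0, 0, 0, 0.2], [0, 0, 0, 0, 0, 0, 0], [0, 0, 0, 0, 0, 0, 0], [0, 0, 0, 0, 0, 0, 0], [0, 0, 0, 0, 0, 0, 0]])

```text
clock: 28.25
position: [475.3, 410.8, 1.8]
ee_rot: [1.0, -0.005, 0.0, -0.0]
contact_force: [-0.3, 0.5, 2.5]
gripper_width: 2.8
grasp_force: 59.0
```

Emit:
servo_tool(plan=[[0, 0, 0.02, 0, 0, 0, 0], [0, 0, 0.1, 0, 0, 0, 0], [0, 0, 0.2, 0, 0, 0, 0], [0, 0, 0.18, 0, 0, 0, 0], [0.05, -0.1573, 0, 0, 0, -0.082, 0], [0.05, -0.1573, 0, 0, 0, -0.082, 0], [0.05, -0.1573, 0, 0, 0, -0.082, 0], [0.05, -0.1573, 0, 0, 0, -0.082, 0], [0.05, -0.1573, 0, 0, 0, -0.082, 0], [0.05, -0.1573, 0, 0, 0, -0.082, 0], [0.05, -0.1573, 0, 0, 0, -0.082, 0], [0.05, -0.1573, 0, 0, 0, -0.082, 0], [0.05, -0.1573, 0, 0, 0, -0.082, 0], [0.05, -0.1573, 0, 0, 0, -0.082, 0], [0, 0, 0, 0, 0, 0, 0], [0, 0, 0, 0, 0, 0, 0], [0, 0, 0, 0, 0, 0, 0]])

```text
clock: 30.38
position: [624.9, -60.3, 151.7]
ee_rot: [-0.679, 0.734, 0.0, 0.0]
contact_force: [-1.1, -0.9, -1.9]
gripper_width: 2.8
grasp_force: 58.9
```

```bash
python3 - <<'E'
from m import *
v,st=snap("wrist","w12"); C=cam_pose(v,st)[:3,3]; print(st["position"],C,st["ee_rot"],st["gripper_width"],st["grasp_force"])
k=masks(v)
for m,z in (("yellow",6),("dark",16)):
  for c in blobs(k[m]|(k["yellow"] if m=="dark" else False),100,0):
    q=cast(v,c,z,st)[:,:2].astype(np.float32); r=cv2.minAreaRect(q)
    if max(r[1])<260 and len(c)>50 and 580<r[0][0]<700 and abs(r[0][1]+50)<90: print(m,np.round(r[0],1),np.round(r[1]),round(r[2],1),"px",c.min(0),c.max(0))
cv2.imwrite("pics/w12.png",cv2.resize(v["image"][20:320,160:480,::-1],None,fx=2,fy=2,interpolation=cv2.INTER_CUBIC))
E
```

```text
[624.90690959 -60.29863067 151.66730782] [ 620.3871093  -130.06021185  296.0775687 ] [-6.79181569e-01  7.33970293e-01  7.45496432e-05  5.86195539e-06] 2.759483468491213 58.948659701272845
yellow [661.6 -38.3] [59. 55.] 85.2 px [253 182] [309 238]
yellow [622.1 -67.8] [ 51. 116.] 24.1 px [271 133] [346 238]
```

View pics/w12.png

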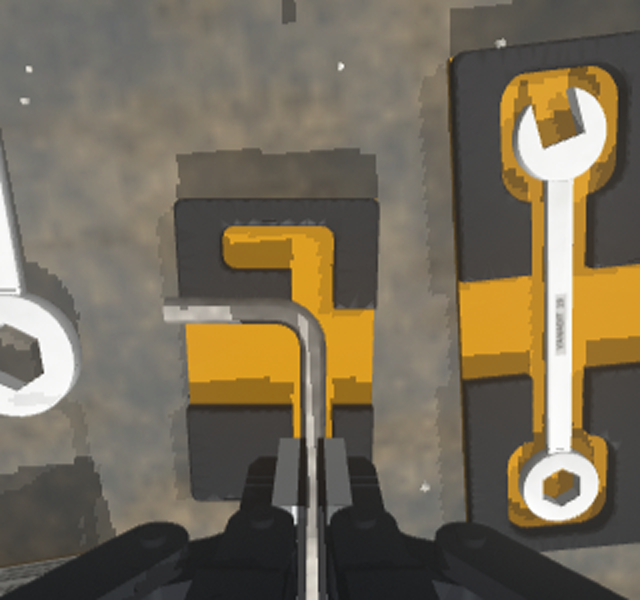

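The key is held with its short arm towards world +x and the bend end towards -y, which matches the slot at crop (225–333, 225–270). I'll work out the remaining offset from the key and slot edges.

```bash
python3 - <<'E'
from m import *
v,st=load("w12"); th=np.radians(-4.5); Rz=np.array([[np.cos(th),-np.sin(th)],[np.sin(th),np.cos(th)]])
cr=lambda p: np.array(p,float)/2+[160-.25,20-.25]
def f(n,p,z): 
    w=cast(v,cr(p),z,st)[:,:2]; print(n,w.round(1).tolist(),"foam-axes rel TCP",((w-st["position"][:2])@Rz).round(1).tolist())
f("top corners z16",[[175,200],[379,202]],16)
f("top edge mid z16",[[230,198],[330,200]],16)
f("trough near z16",[[200,308],[365,309]],16); f("trough far z6",[[210,406],[350,407]],6)
f("trough x ends z6",[[187,350],[374,350]],6)
f("long slot edges z16 near",[[292,280],[334,280]],16)
f("short slot outer edge z16",[[240,227],[320,227]],16); f("short slot end",[[222,245]],16)
zk=st["position"][2]-1.8
f("key long mid",[[310,380],[311,430]],zk+6); f("key short outer",[[200,299],[280,299]],zk+6); f("key short end",[[163,310]],zk+6); f("key right outer",[[325,370]],zk+6)
E
```

```text
top corners z16 [[681.3, -128.6], [590.6, -120.7]] foam-axes rel TCP [[61.6, -63.7], [-29.4, -62.9]]
top edge mid z16 [[656.8, -127.5], [612.4, -123.2]] foam-axes rel TCP [[37.0, -64.5], [-7.5, -63.7]]
trough near z16 [[676.5, -79.2], [599.4, -72.7]] foam-axes rel TCP [[52.9, -14.8], [-24.4, -14.3]]
trough far z6 [[679.9, -26.7], [609.0, -20.6]] foam-axes rel TCP [[52.2, 37.8], [-19.0, 38.3]]
trough x ends z6 [[687.6, -56.9], [595.4, -49.7]] foam-axes rel TCP [[62.3, 8.3], [-30.3, 8.3]]
long slot edges z16 near [[632.4, -88.9], [613.0, -87.4]] foam-axes rel TCP [[9.7, -27.9], [-9.7, -27.9]]
short slot outer edge z16 [[653.7, -114.6], [617.7, -111.8]] foam-axes rel TCP [[33.0, -51.9], [-3.1, -51.9]]
short slot end [[662.8, -107.3]] foam-axes rel TCP [[41.4, -43.9]]
key long mid [[624.1, -84.9], [624.9, -71.8]] foam-axes rel TCP [[1.2, -24.6], [0.9, -11.5]]
key short outer [[648.2, -106.7], [629.6, -105.2]] foam-axes rel TCP [[26.9, -44.4], [8.2, -44.4]]
key short end [[657.2, -104.8]] foam-axes rel TCP [[35.7, -41.8]]
key right outer [[620.3, -87.1]] foam-axes rel TCP [[-2.5, -27.1]]
```

The key is within 1 mm of the slot in both axes, so I can lower it straight down.

Emit:
servo_tool(plan=[[-0.0015, 0, -0.12, 0, 0, 0, 0], [0, 0, -0.16, 0, 0, 0, 0], [0, 0, -0.12, 0, 0, 0, 0], [0, 0, -0.04, 0, 0, 0, 0], [0, 0, -0.02, 0, 0, 0, 0], [0, 0, 0, 0, 0, 0, 0]])

```text
clock: 31.18
position: [625.6, -61.0, 14.6]
ee_rot: [-0.679, 0.734, -0.001, 0.001]
contact_force: [-0.1, -0.8, -0.4]
gripper_width: 2.4
grasp_force: 59.0
```

Emit:
servo_tool(plan=[[0, 0, -0.012, 0, 0, 0, 0], [0, 0, -0.006, 0, 0, 0, 0], [0, 0, -0.005, 0, 0, 0, 0], [0, 0, 0, 0, 0, 0, 0]])

```text
clock: 31.68
position: [625.0, -61.4, 7.8]
ee_rot: [-0.679, 0.734, -0.0, 0.0]
contact_force: [-1.4, 0.5, 4.8]
gripper_width: 2.4
grasp_force: 59.5
```

Emit:
servo_tool(plan=[[0, 0, 0, 0, 0, 0, 0.15], [0, 0, 0, 0, 0, 0, 0.3], [0, 0, 0, 0, 0, 0, 0.3], [0, 0, 0.02, 0, 0, 0, 0.3], [0, 0, 0.1, 0, 0, 0, 0.5], [0, 0, 0.2, 0, 0, 0, 1], [0, 0.1, 0.2, 0, 0, 0, 1], [-0.1, 0.15, 0.15, 0, 0, 0, 1], [-0.1, 0.1, 0.1, 0, 0, 0, 1], [0, 0, 0, 0, 0, 0, 1], [0, 0, 0, 0, 0, 0, 1]])

```text
clock: 33.05
position: [567.8, 36.6, 228.5]
ee_rot: [-0.679, 0.735, 0.0, 0.0]
contact_force: [1.2, -0.0, -0.6]
gripper_width: 85.5
grasp_force: 0.0
```

```bash
python3 - <<'E'
from m import *
v,st=snap("wrist","w13"); print(st["position"],st["clock"],st["grasp_force"],st["contact_force"])
cv2.imwrite("pics/w13.png",cv2.resize(v["image"][:,:,::-1],(800,500),interpolation=cv2.INTER_CUBIC))
t,_=snap("top","t2"); k=masks(t)
for c in blobs(k["bright"],40):
    r=cv2.minAreaRect(cast(t,c,8)[:,:2].astype(np.float32))
    if max(r[1])>250 and r[0][0]>700: print("spanner30",np.round(r[0],1),round(r[2],1))
for c in blobs(k["dark"],30):
    r=cv2.minAreaRect(cast(t,c,16)[:,:2].astype(np.float32))
    if abs(r[0][0]-460)<25 and abs(r[0][1]-244)<25: print("knob B",np.round(r[0],1))
E
```

```text
[567.82762598  36.55297837 228.46675017] 33.05 0.0 [ 1.19991565 -0.04958085 -0.59449386]
spanner30 [ 763.3 -198.6] 89.0
spanner30 [ 839.5 -795.3] 89.5
spanner30 [1045.2  463.5] 19.1
```

View pics/w13.png

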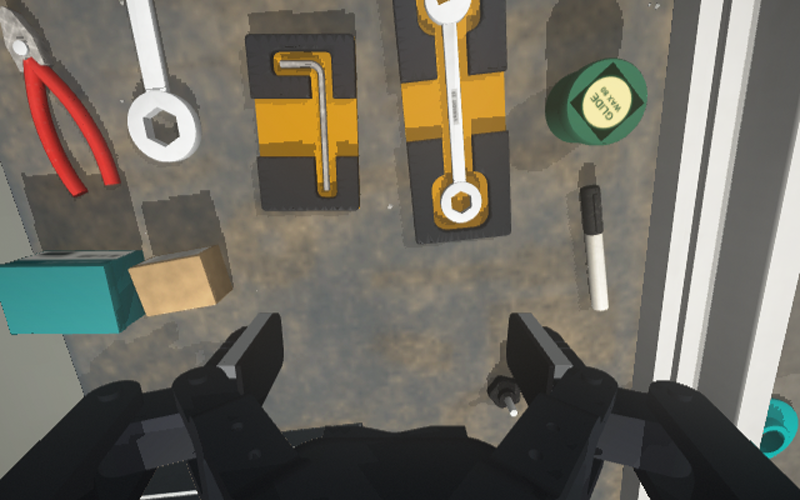

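All four pieces lie flat in their cut-outs: the hex key at (320,125) and the spanner at (455,110) show here, and the flange and knob were confirmed in the earlier views. The smaller knob, at (505,392), and the larger spanner were not touched.

```bash
python3 -c "
from bench import arm
print(arm.job_done())"
```

```text
the job is handed in; nothing more can be done
None
```

I handed the job in at about 33 s: in the last views, the flange (hub up), smaller spanner, hex key and larger knob (stud up) all lie flat in their own cut-outs, and I never touched the smaller knob or larger spanner; no verdict came back on hand-in.

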